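Set a steel tube to drain against the stand

TASK

Work the drain stand's rusted slide bolt loose: pull it about four centimetres across, push it fully home again, then run it fully across so that it can serve as a stop. Then gently lean the long square steel tube against the stand's upright board, between the bolt's two brackets: foot on the tray and up against the bolt, top end resting on the board. Let go of everything and leave the other things on the bench where they are.

Things in the scene. Friction and masses are not known exactly. Their poses are not given: they have to be found in the camera images.
- wall_foot (a point): Fixed drain stand: foot of its upright plywood board, mid-width, on the board's front face, at the top of the steel tray (8 mm above the bench). +x points level into the board (square to its face), +z up, y along it. Board 170 mm wide, up to 210 mm above the tray; tray reaches to x = -170 mm. Leaned between bolt and board, the tube stands about 57 degrees from level.
- stop (a point): Fixed point on the tray top, mid-bay, 130 mm in front of wall_foot (its x = -130 mm, y = 0), same axes: the bolt's side towards the board is at this x. The bolt crosses between two steel brackets at y = 40 to 56 mm and y = -40 to -56 mm, tops 28 mm above the tray; the tube goes between them (80 mm clear).
- bolt (a joint): How far the rusted slide bolt is drawn across (m): 0 fully home, 0.09 fully across. The bolt is a bar 150 long, 16 wide, 20 mm high, 2 to 22 mm above the tray, its axis at x = -138 mm of wall_foot. It moves towards -y of wall_foot as the value grows, is stiff (about 6 N, slowly) and stays where it is left.
- knob (a point): centre of the bolt's upright round knob, 16 mm in diameter; the knob stands 40 mm tall on the bolt, from 30 to 70 mm above the bench, and this point is 52 mm above the bench. Same axes as wall_foot; the knob is on the bolt's axis, at wall_foot y = 180 mm when home and 90 mm when across
- tube_mid (a point): centre of the long square steel tube, 200 mm long and 25 x 25 mm in section, about 0.3 kg, lying loose on the bench (centre 12.5 mm up). x along its length. Both ends are alike and either may be the foot
- tube_end_a (a point): centre of one end face of the tube (100 mm from its centre, -x)
- tube_end_b (a point): centre of the other end face of the tube (100 mm from its centre, +x)
- strip: flat steel strip, 200 x 40 x 8 mm, loose on the bench: leave it alone. Origin: centre of its underside
- offcut: short square tube, 90 x 25 x 25 mm, loose: leave it alone. Origin: centre of its underside
- wrench: wrench lying on the bench: leave it alone
- hammer: hammer lying on the bench: leave it alone
- jar: jar 64 mm in diameter, 75 mm tall: leave it alone. Origin: centre of its underside
- can: aerosol can 60 mm in diameter, 170 mm tall: leave it alone. Origin: centre of its underside
- carton: cardboard box 120 x 160 x 90 mm: leave it alone. Origin: centre of its underside

How it is judged:
By the outcome, as a careful person would: the job done as asked, in the order asked, and still so for the second after the job is handed in, with the robot touching nothing.
It also fails if it takes over 51 s, if anything falls off the work surface, if the arm or the gripper's body presses on something with over 40 N, if the wrist force passes 120 N, or if a joint passes its speed limit or range.

ROBOT

A 6-joint arm with a two-finger parallel gripper is mounted at the origin on the work surface. World frame = base frame: x ahead of the robot, y to its left, z up, the work surface at z = 0. Lengths are in m, angles in rad, forces in N, time in s.
With the tool pointing down it reaches from about 0.375 to 0.975 m from the base axis. Payload 3.8 kg.
Tool frame: the origin (TCP) lies on the centre line of the jaws, within the pads' length; the fingertips stand 25 mm ahead of it and the grasp point (between the pads) lies 6 mm ahead of it; y points along the fingers, z is the direction in which the jaws open and shut, and the axes are right-handed (so a half turn about y gives the same grasp; the last joint's range is limited). The gripper opens to 85 mm and grips with 20 to 120 N. Pads are 22 mm wide; open, the fingers measure 114 mm over their backs; the gripper's body (76 mm by 85 mm) begins 54 mm behind the grasp point. The pads swing forward as they close: fully open they stand 13 mm farther back than shut.
Start: joints at [-1.327, 0.264, 1.604, -0, 1.274, -0.037], TCP at [0.187, -0.649, 0.256] pointing down, gripper open.
Joint ranges: [-2.63, 2.63], [-0.94, 2.18], [0.31, 2.57], [-1.31, 4.45], [0, 2.66], [-2.55, 2.55]. Speed limits (rad/s): [2.57, 2.57, 3.14, 3.14, 3.14, 3.14].

INTERFACE

Orientations are given as a rotation vector (axis times angle).
In Python, from workcell import bot gives the robot as it stands.
- The arm moves only by the shell command python3 -m jog 'ROWS' [FORCE]. ROWS is JSON, a list of rows, each a list of 5 numbers: the shift along the world's x, y, z in mm, then the turn about the world's z in degrees, then the finger opening in mm, from 0 to 85.4. A call has exactly 10 rows; each row is the pose to reach, as a shift and turn from the pose commanded when the call began; what a row does not reach only later rows make up. A row lasts 1/8 s, in which the tool goes at most 62.5 mm and 10.7 degrees, less where a joint would pass 70% of its speed; a pose out of reach is approached as far as the arm can. A call with a gripper value outside its range is refused whole. The fingers move at their own pace and stop on an object; FORCE is the grip in N (left out, the last holds). Time passes only in rows, so rows that repeat a pose let the fingers close, or fill a call up. It gives the time, the measured TCP pose, the force and the opening at its end, in the units of the state.
- bot.read_state(): the state, without advancing time (a new reading comes with each control period).
- bot.read_camera(name): name is "scene" or "top"; returns a dict with "pixels" (400x640x3 uint8, red, green, blue), "fx", "fy", "cx", "cy" (pixels), "R" (3x3) and "t" (3): a world point X has camera coordinates R X + t. Camera axes: x right, y down, z forward; pixel columns grow to the right and rows downward; lengths in m; the calibration is good to about 2 mm. A picture is of the moment at which its call begins. There is no depth.
- bot.finish_job(): hands the job in, once; it reports no verdict.
The state is a dict: "time": time; "q": joint angles; "joint_vel": joint speeds; "joint_torque": joint torques, N m; "tool_pos": TCP position; "tcp_rot": TCP orientation; "wrist_force": force on the tool from outside, world axes, zero at the start; "torque": the same for the moment, N m; "width": opening from 0.0 (shut) to 1.0 (fully open).
Only numpy, scipy, OpenCV 4.12 (cv2) and the standard library are available. Lean on these libraries where they do the work, as an engineer would, in place of code of your own. Each camera call takes 0.05 s, during which the arm holds its last target.

## Working session

There is one attempt and no reset: what is moved stays moved. The work goes in short steps, Python scripts to look and compute and a shell command to move; the robot and the scene stay as the last step left them, time stands still between calls to the robot, and variables do not carry over. Pictures are saved under pics/ and viewed, and the job is handed in when it is done.

```bash
ls; mkdir -p pics; python3 - <<'E'
from workcell import bot
import cv2,numpy as np
s=bot.read_state();print(s)
for n in("scene","top"):
    c=bot.read_camera(n);cv2.imwrite(f"pics/{n}0.png",c["pixels"][:,:,::-1])
    print(n,c["fx"],c["fy"],c["cx"],c["cy"],np.round(c["R"],4).tolist(),c["t"], -np.array(c["R"]).T@np.array(c["t"]))
E
```

```text
pics
{'time': 0.0, 'q': array([-1.32696285e+00,  2.64763929e-01,  1.60535498e+00,  1.03821715e-05,
        1.27369402e+00, -3.68951243e-02]), 'joint_vel': array([ 4.21417840e-04, -2.96080977e-04,  5.61149217e-04,  1.99223744e-03,
        1.47258305e-04,  5.56375418e-05]), 'joint_torque': array([-1.05240251e-03, -5.15113020e+01, -3.67320693e+01,  6.03849412e-05,
        1.27893907e-02, -1.03637376e-05]), 'tool_pos': array([ 0.1868568 , -0.64793057,  0.25496497]), 'tcp_rot': array([-0.29285802,  2.07340271, -2.06878134]), 'wrist_force': array([-0.31853947,  0.42986661,  0.4738675 ]), 'torque': array([-0.0529983 ,  0.01893417,  0.04099309]), 'width': 1.0021113036024993}
scene 465.19820875760644 465.19820875760644 325.33924074598525 193.47457698865804 [[0.5349, 0.8449, 0.0045], [0.5654, -0.354, -0.745], [-0.6279, 0.4011, -0.667]] [-0.33264495 -0.26184361  1.6816566 ] [ 1.38182052 -0.48610648  0.92814666]
top 398.2716424648027 398.2716424648027 317.4489493531987 195.40108124291388 [[0.0089, -0.9994, 0.0321], [-0.9913, -0.0131, -0.1312], [0.1315, -0.0306, -0.9908]] [-0.01580403  0.58385301  0.99029297] [0.44863281 0.02213114 1.05832561]
```

View pics/scene0.png

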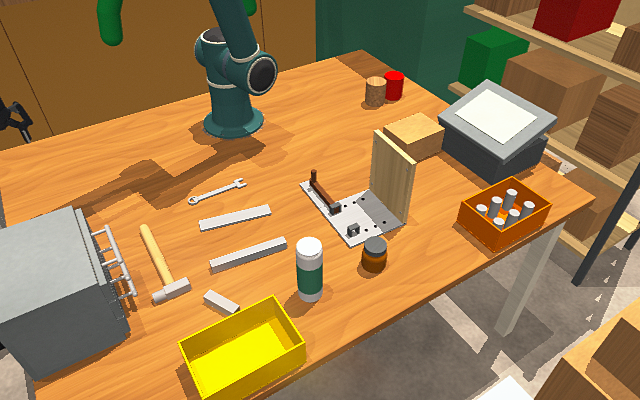

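View pics/top0.png

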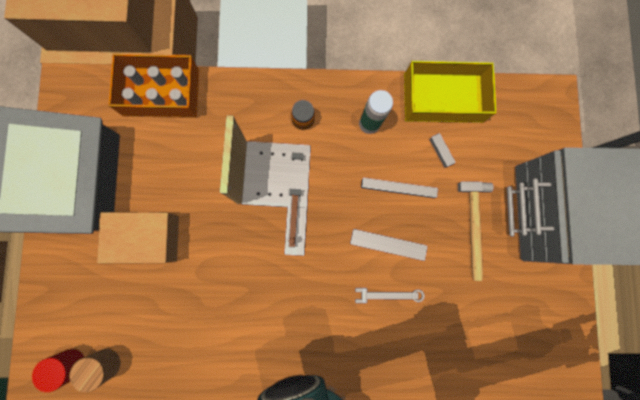

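The scene shows the stand with its board at (390,180), the knob at (313,176), the tube at (248,254), the strip at (235,217) and the can at (310,270). In the top view the stand is near (265,175), the tube at (400,187) and the strip at (388,245). Next I'll enlarge both views to measure.

```bash
python3 - <<'E'
import cv2
a=cv2.imread("pics/top0.png");b=cv2.imread("pics/scene0.png")
cv2.imwrite("pics/z1.png",cv2.resize(a[105:265,210:330],None,fx=3.7,fy=3.7,interpolation=cv2.INTER_CUBIC))
cv2.imwrite("pics/z2.png",cv2.resize(a[170:205,350:450],None,fx=8,fy=8,interpolation=cv2.INTER_CUBIC))
cv2.imwrite("pics/z3.png",cv2.resize(b[120:260,280:430],None,fx=4,fy=4,interpolation=cv2.INTER_CUBIC))
E
```

```text
(no output)
```

View pics/z1.png

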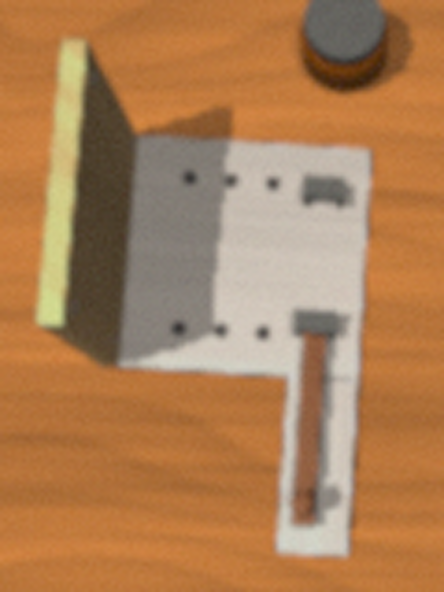

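View pics/z2.png

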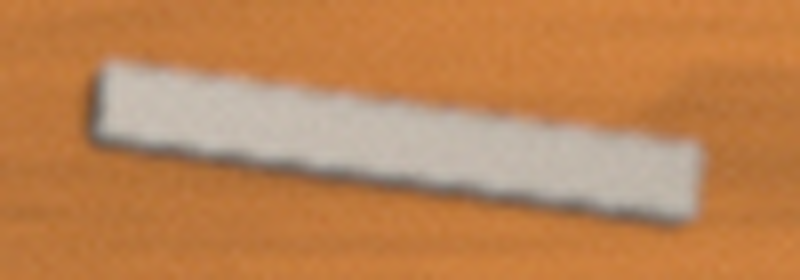

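View pics/z3.png

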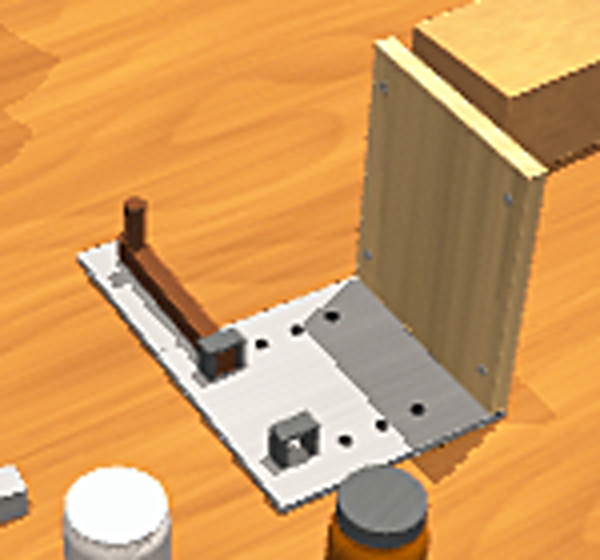

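z1 shows the tray corners at about (137,137), (120,365) and (370,148) in the enlargement, with the knob at (303,500). z2 shows the tube's top face, with corners at (103,62), (702,143), (693,218) and (97,138). z3 shows the knob's axis running from (135,203) to (132,250). Now I'll turn these into positions.

```bash
cat > h.py <<'E'
from workcell import bot
import numpy as np
from scipy.optimize import least_squares
_c={}
def cam(n):
    if n not in _c:_c[n]=bot.read_camera(n)
    return _c[n]
def ray(c,p):
    R=np.array(c["R"]);o=-R.T@np.array(c["t"])
    d=R.T@np.array([(p[0]-c["cx"])/c["fx"],(p[1]-c["cy"])/c["fy"],1]);return o,d/np.linalg.norm(d)
def plane(c,p,z):
    o,d=ray(c,p);return o+d*(z-o[2])/d[2]
def two(c1,p1,c2,p2):
    o1,d1=ray(c1,p1);o2,d2=ray(c2,p2)
    A=np.stack([d1,-d2],1);s=np.linalg.lstsq(A,o2-o1,rcond=None)[0]
    a=o1+s[0]*d1;b=o2+s[1]*d2;return (a+b)/2,np.linalg.norm(a-b)
def proj(c,X):
    v=np.array(c["R"])@X+np.array(c["t"]);return np.array([c["fx"]*v[0]/v[2]+c["cx"],c["fy"]*v[1]/v[2]+c["cy"]])
E
python3 - <<'E'
from h import *
import cv2
np.set_printoptions(precision=4,suppress=True)
T=cam("top");S=cam("scene")
# pixel from zoom: (u+.5)/s-.5+off
z1=lambda u,v:((u+.5)/3.7-.5+210,(v+.5)/3.7-.5+105)
z3=lambda u,v:((u+.5)/4-.5+280,(v+.5)/4-.5+120)
print("TOP tray");
for p in [(137,137),(120,365),(370,148),(358,378),(350,555),(277,552)]:print(plane(T,z1(*p),.008))
print("SCENE tray");
for p in [(500,413),(357,277),(282,508),(78,257)]:print(plane(S,z3(*p),.008))
# knob: top z .07
print("knob top", plane(T,z1(303,500),.07),plane(S,z3(135,203),.07),plane(S,z3(132,250),.03))
a=plane(T,z1(88,40),.218);b=plane(T,z1(62,325),.218);print("board top front",a,b)
print("board top scene front", plane(S,z3(530,181),.218),plane(S,z3(376,43),.218))
# masks for tube in both
for n,C,roi in(("top",T,(350,170,450,205)),("scene",S,(200,230,296,276))):
    im=C["pixels"];x0,y0,x1,y1=roi;hsv=cv2.cvtColor(im,cv2.COLOR_RGB2HSV)
    m=((hsv[...,1]<60)&(hsv[...,2]>120)).astype(np.uint8);mm=np.zeros_like(m);mm[y0:y1,x0:x1]=m[y0:y1,x0:x1]
    cs,_=cv2.findContours(mm,cv2.RETR_EXTERNAL,cv2.CHAIN_APPROX_NONE)
    c=max(cs,key=cv2.contourArea);r=cv2.minAreaRect(c);print(n,r,cv2.contourArea(c))
    P=[plane(C,p,.025) for p in cv2.boxPoints(r)]
    for p in P:print("  ",p)
    print(np.mean(P,0))
z2=lambda u,v:((u+.5)/8-.5+350,(v+.5)/8-.5+170)
Q=[plane(T,z2(*p),.025) for p in[(103,62),(702,143),(693,218),(97,138)]];print(np.array(Q),np.mean(Q,0))
d=Q[1]-Q[0];print(np.linalg.norm(d),np.linalg.norm(Q[3]-Q[0]),np.degrees(np.arctan2(d[1],d[0])),bot.read_state()["time"])
E
```

```text
TOP tray
[0.7316 0.1818 0.008 ]
[0.5645 0.1885 0.008 ]
[0.7263 0.0121 0.008 ]
[0.5572 0.0187 0.008 ]
[0.4318 0.0228 0.008 ]
[0.4335 0.0742 0.008 ]
SCENE tray
[0.7356 0.1881 0.008 ]
[0.5675 0.189  0.008 ]
[0.7274 0.0103 0.008 ]
[0.4366 0.0231 0.008 ]
knob top [0.4688 0.0545 0.07  ] [0.4698 0.0544 0.07  ] [0.4736 0.049  0.03  ]
board top front [0.733  0.1804 0.218 ] [0.5639 0.189  0.218 ]
board top scene front [0.7376 0.1783 0.218 ] [0.5668 0.188  0.218 ]
top ((399.0647277832031, 187.52850341796875), (75.48834228515625, 9.732285499572754), 7.815293788909912) 643.5
   [ 0.6091 -0.1244  0.025 ]
   [ 0.6349 -0.1281  0.025 ]
   [ 0.6102 -0.327   0.025 ]
   [ 0.5844 -0.3227  0.025 ]
[ 0.6096 -0.2255  0.025 ]
scene ((248.30001831054688, 253.90000915527344), (13.28156566619873, 79.05694580078125), 71.56504821777344) 530.5
   [ 0.5881 -0.3246  0.025 ]
   [ 0.6127 -0.1247  0.025 ]
   [ 0.6574 -0.1367  0.025 ]
   [ 0.6311 -0.3309  0.025 ]
[ 0.6223 -0.2292  0.025 ]
[[ 0.6356 -0.1284  0.025 ]
 [ 0.6113 -0.3275  0.025 ]
 [ 0.5862 -0.3238  0.025 ]
 [ 0.6102 -0.1262  0.025 ]] [ 0.6108 -0.2265  0.025 ]
0.20065383900109707 0.02553182886758484 -96.96320498895612 0.2
```

```bash
python3 - <<'E'
from h import *
from scipy.spatial.transform import Rotation as Ro
np.set_printoptions(precision=4,suppress=True)
s=bot.read_state();R=Ro.from_rotvec(s["tcp_rot"]).as_matrix();print(R)
ang=np.degrees(np.arctan2(R[1,2],R[0,2]));print("jaw dir deg",ang)
x=np.array([.040,.9992,0]);y=np.array([-.9992,.04,0]);wf=np.array([.649,.1855,.008])
for n in(.18,.09):print("knob",wf-.138*x+n*y)
T=cam("top");print(s["tool_pos"],"wall x yaw",np.degrees(np.arctan2(x[1],x[0])))
for n,p,z in(("strip",(388,245),.008),("can",(375,128),0),("jar",(303,120),0),("offcut",(443,151),.025)):print(n,plane(T,p,z))
E
```

```text
[[-0.9608 -0.0003  0.2771]
 [-0.2771  0.0014 -0.9608]
 [-0.0001 -1.     -0.0015]]
jaw dir deg -73.91155805394644
knob [0.4636 0.0548 0.008 ]
knob [0.5536 0.0512 0.008 ]
[ 0.187  -0.6481  0.2554] wall x yaw 87.70755795801715
strip [ 0.4588 -0.1973  0.008 ]
can [ 0.7786 -0.1676  0.    ]
jar [0.7976 0.031  0.    ]
offcut [ 0.7105 -0.346   0.025 ]
```

```bash
python3 -m jog '[[15,30,0,-4,85],[38,82,0,-9,85],[61,140,0,-14,85],[85,200,0,-18.4,85],[108,260,0,-18.4,85],[132,320,0,-18.4,85],[155,380,-5,-18.4,85],[178,440,-15,-18.4,85],[202,500,-25,-18.4,85],[225,560,-35,-18.4,85]]' 60
```

```text
time: 1.5
tool_pos: [0.4069, -0.1013, 0.2239]
tcp_rot: [-0.047, -2.201, 2.202]
wrist_force: [0.9, -0.7, 0.2]
width: 0.993
```

```bash
python3 -m jog '[[20,50,0,0,85],[38,95,-10,0,85],[50,130,-25,0,85],[55,143.5,-50,0,85],[55,143.5,-80,0,85],[55,143.5,-90,0,85],[55,143.5,-95,0,85],[55,143.5,-95,0,85],[55,143.5,-95,0,85],[55,143.5,-95,0,85]]' 60
python3 - <<'E'
from h import *
import cv2
print(bot.read_state()["tool_pos"])
for n in("scene","top"):
    c=cam(n);a=np.array(c["pixels"])[:,:,::-1]
    g=a[100:260,230:400] if n=="scene" else a[120:280,210:380]
    cv2.imwrite(f"pics/{n}1.png",cv2.resize(g,None,fx=3.7,fy=3.7,interpolation=cv2.INTER_CUBIC))
E
```

```text
time: 2.75
tool_pos: [0.4621, 0.0402, 0.1296]
tcp_rot: [-0.047, -2.202, 2.202]
wrist_force: [-0.5, 0.6, 0.8]
width: 0.998
[0.46207753 0.04017633 0.12961698]
```

View pics/scene1.png

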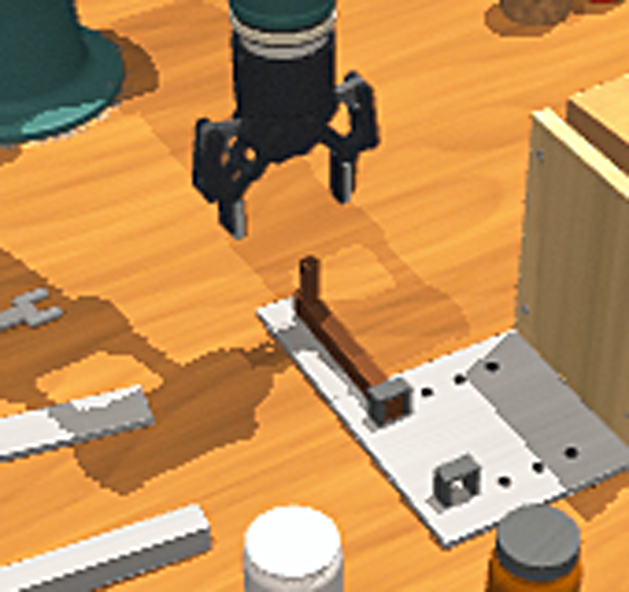

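View pics/top1.png

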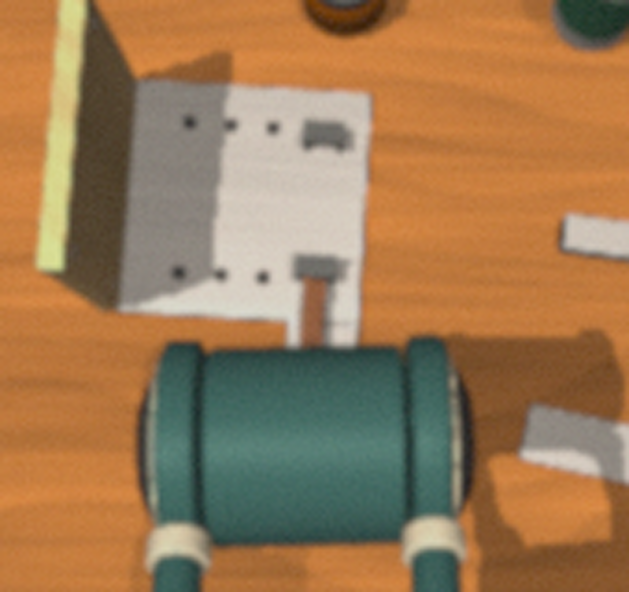

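The gripper now stands over the knob, which is at (310,285) in the enlarged scene view. Measured TCP is a little short: y is 0.040 against the 0.0545 needed. I'll correct that, descend and grip.

```bash
python3 -m jog '[[5,14.5,-5,0,85],[5,14.5,-25,0,85],[5,14.5,-50,0,85],[5,14.5,-66,0,60],[5,14.5,-66,0,30],[5,14.5,-66,0,0],[5,14.5,-66,0,0],[5,14.5,-66,0,0],[5,14.5,-66,0,0],[5,14.5,-66,0,0]]' 60
python3 - <<'E'
from h import *
import cv2
c=cam("scene");a=np.array(c["pixels"])[:,:,::-1]
cv2.imwrite("pics/scene2.png",cv2.resize(a[120:220,270:370],None,fx=5,fy=5,interpolation=cv2.INTER_CUBIC))
E
```

```text
time: 4.1
tool_pos: [0.4674, 0.0548, 0.0638]
tcp_rot: [-0.047, -2.202, 2.202]
wrist_force: [-0.4, -0.3, 5.2]
width: 0.168
```

View pics/scene2.png

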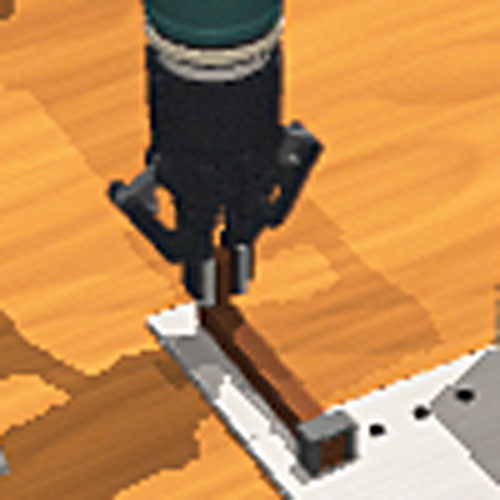

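```bash
python3 -m jog '[[3,0,0,0,0],[8,-0.3,0,0,0],[14,-0.6,0,0,0],[20,-0.8,0,0,0],[26,-1,0,0,0],[32,-1.3,0,0,0],[37,-1.5,0,0,0],[41,-1.6,0,0,0],[41,-1.6,0,0,0],[41,-1.6,0,0,0]]' 60
python3 - <<'E'
from h import *
import cv2
c=cam("scene");a=np.array(c["pixels"])[:,:,::-1]
cv2.imwrite("pics/scene3.png",cv2.resize(a[120:260,270:410],None,fx=4,fy=4,interpolation=cv2.INTER_CUBIC))
E
```

```text
time: 5.4
tool_pos: [0.5073, 0.0529, 0.0638]
tcp_rot: [-0.044, -2.2, 2.201]
wrist_force: [-4.4, -1.6, 9.4]
width: 0.166
```

View pics/scene3.png

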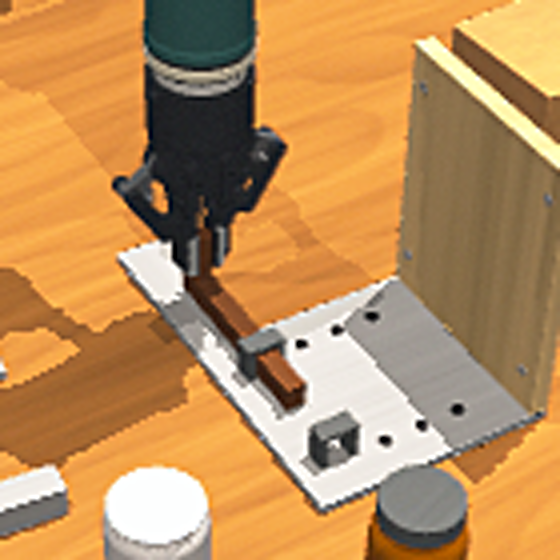

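The bolt is drawn about 40 mm: its end at (290,390) is beyond the near bracket, and the measured travel is 0.4674→0.5073. Now I'll push it home.

```bash
python3 -m jog '[[-3,0.1,0,0,0],[-8,0.3,0,0,0],[-14,0.6,0,0,0],[-20,0.8,0,0,0],[-26,1,0,0,0],[-31,1.3,0,0,0],[-36,1.5,0,0,0],[-40,1.6,0,0,0],[-43,1.7,0,0,0],[-43,1.7,0,0,0]]' 60
```

```text
time: 6.7
tool_pos: [0.4669, 0.0548, 0.0639]
tcp_rot: [-0.051, -2.204, 2.204]
wrist_force: [4.4, -0.9, 0.7]
width: 0.169
```

```bash
python3 -m jog '[[-1,0,0,0,0],[-2,0,0,0,0],[-3,0,0,0,0],[-4,0.1,0,0,0],[-5,0.1,0,0,0],[-5,0.1,0,0,0],[-5,0.1,0,0,0],[-5,0.1,0,0,0],[-5,0.1,0,0,0],[-5,0.1,0,0,0]]' 60
```

```text
time: 7.95
tool_pos: [0.4625, 0.055, 0.0639]
tcp_rot: [-0.052, -2.205, 2.204]
wrist_force: [6.5, -1.1, -0.9]
width: 0.165
```

```bash
python3 -m jog '[[-1,0,0,0,0],[-2,0,0,0,0],[-3,0,0,0,0],[-4,0.1,0,0,0],[-5,0.1,0,0,0],[-5,0.1,0,0,0],[-5,0.1,0,0,0],[-5,0.1,0,0,0],[-5,0.1,0,0,0],[-5,0.1,0,0,0]]' 60
python3 - <<'E'
from h import *
import cv2
c=cam("scene");a=np.array(c["pixels"])[:,:,::-1]
cv2.imwrite("pics/scene4.png",cv2.resize(a[120:220,270:370],None,fx=5,fy=5,interpolation=cv2.INTER_CUBIC))
E
```

```text
time: 9.2
tool_pos: [0.4624, 0.055, 0.064]
tcp_rot: [-0.064, -2.21, 2.209]
wrist_force: [24.0, -1.1, -19.6]
width: 0.163
```

View pics/scene4.png

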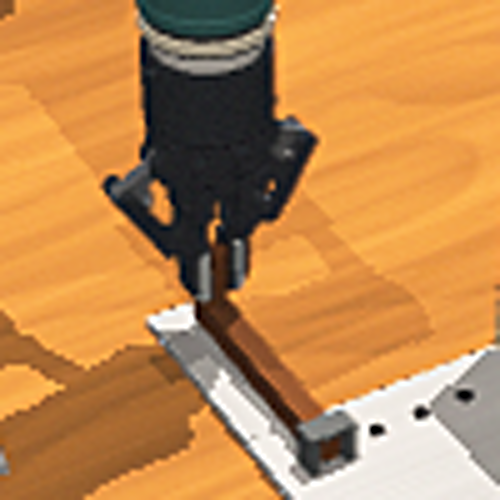

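Home is reached: the force rises to 24 N with the TCP held at 0.4624. Now I'll run it fully across, 90 mm plus a little overtravel.

```bash
python3 -m jog '[[8,-0.1,0,0,0],[13,-0.3,0,0,0],[18,-0.5,0,0,0],[24,-0.8,0,0,0],[30,-1,0,0,0],[36,-1.2,0,0,0],[42,-1.4,0,0,0],[48,-1.7,0,0,0],[54,-1.9,0,0,0],[60,-2.1,0,0,0]]' 60
python3 -m jog '[[6,-0.2,0,0,0],[12,-0.5,0,0,0],[18,-0.7,0,0,0],[24,-1,0,0,0],[30,-1.2,0,0,0],[34,-1.4,0,0,0],[37,-1.5,0,0,0],[39,-1.6,0,0,0],[40,-1.6,0,0,0],[40,-1.6,0,0,0]]' 60
```

```text
time: 10.5
tool_pos: [0.5134, 0.0526, 0.0638]
tcp_rot: [-0.041, -2.199, 2.2]
wrist_force: [-7.1, -2.9, 12.9]
width: 0.168
time: 11.75
tool_pos: [0.5526, 0.0508, 0.0638]
tcp_rot: [-0.04, -2.198, 2.2]
wrist_force: [-8.4, -4.1, 14.0]
width: 0.173
```

```bash
python3 -m jog '[[1,0,0,0,0],[2,0,0,0,0],[3,0,0,0,0],[4,0,0,0,0],[5,0,0,0,0],[6,0,0,0,0],[6,0,0,0,0],[6,0,0,0,0],[6,0,0,0,0],[6,0,0,0,0]]' 60
python3 - <<'E'
from h import *
import cv2
c=cam("scene");a=np.array(c["pixels"])[:,:,::-1]
cv2.imwrite("pics/scene5.png",cv2.resize(a[120:260,270:410],None,fx=4,fy=4,interpolation=cv2.INTER_CUBIC))
E
```

```text
time: 13.0
tool_pos: [0.5529, 0.0508, 0.0637]
tcp_rot: [-0.026, -2.191, 2.195]
wrist_force: [-26.2, -3.1, 31.9]
width: 0.17
```

View pics/scene5.png

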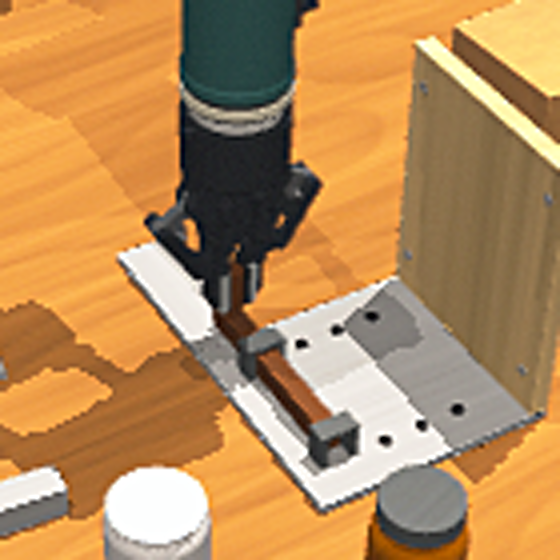

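The bolt is fully across: its end sits in the far bracket at (335,440), travel is 90.5 mm, and the force rose to 26 N. Next I'll ease off, open, rise and move over the tube.

```bash
python3 -m jog '[[-8,0,0,0,0],[-8,0,0,0,60],[-8,0,0,0,60],[-8,0,0,0,60],[-8,0,0,0,60],[-8,0,30,0,60],[-8,0,80,10,60],[0,-30,110,20,70],[10,-70,110,30,85],[25,-110,110,40,85]]' 60
python3 -m jog '[[10,-30,0,10,85],[20,-60,-10,20,85],[32,-83,-30,30,85],[34,-85,-50,40,85],[34,-85,-60,45.3,85],[34,-85,-60,45.3,85],[34,-85,-60,45.3,85],[34,-85,-60,45.3,85],[34,-85,-60,45.3,85],[34,-85,-60,45.3,85]]' 25
python3 - <<'E'
from h import *
import cv2
from scipy.spatial.transform import Rotation as Ro
s=bot.read_state();R=Ro.from_rotvec(s["tcp_rot"]).as_matrix();print(s["tool_pos"],"jaw dir deg",np.degrees(np.arctan2(R[1,2],R[0,2])))
c=cam("scene");a=np.array(c["pixels"])[:,:,::-1]
cv2.imwrite("pics/scene6.png",cv2.resize(a[130:300,180:400],None,fx=3.5,fy=3.5,interpolation=cv2.INTER_CUBIC))
E
```

```text
time: 14.3
tool_pos: [0.586, -0.0594, 0.1736]
tcp_rot: [-0.633, 1.838, -1.839]
wrist_force: [0.8, -0.5, -0.7]
width: 0.994
time: 15.55
tool_pos: [0.6196, -0.1435, 0.1131]
tcp_rot: [-1.148, 1.298, -1.299]
wrist_force: [-0.7, -0.3, 0.5]
width: 0.999
[ 0.61959919 -0.14353746  0.11313074] jaw dir deg -7.017383257429196
```

View pics/scene6.png

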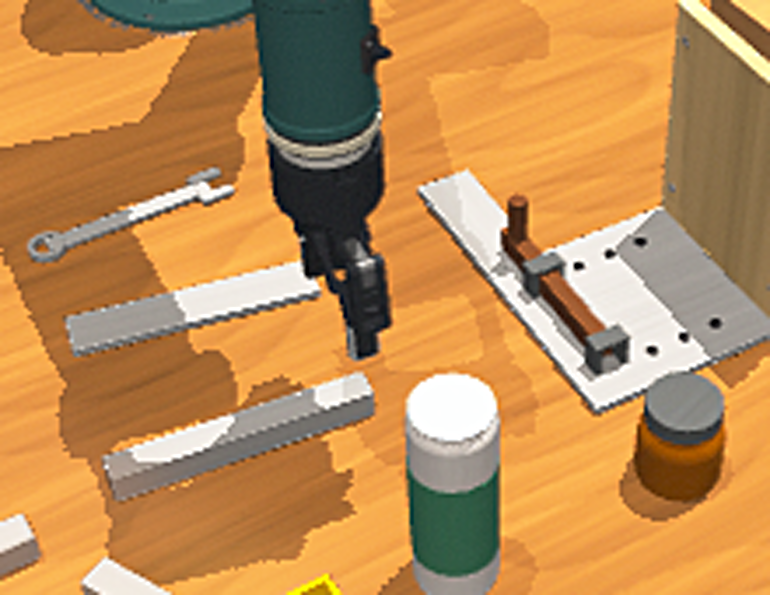

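The bolt stands across, the knob is upright at (517,215), and the gripper is above the tube's board-side end at (345,385). Descending to grip.

```bash
python3 -m jog '[[0,-1,-20,0,85],[0,-1,-50,0,85],[0,-1,-74,0,85],[0,-1,-81,0,60],[0,-1,-81,0,40],[0,-1,-81,0,20],[0,-1,-81,0,10],[0,-1,-81,0,10],[0,-1,-81,0,10],[0,-1,-81,0,10]]' 25
python3 - <<'E'
from h import *
import cv2
c=cam("scene");a=np.array(c["pixels"])[:,:,::-1]
cv2.imwrite("pics/scene7.png",cv2.resize(a[150:300,180:330],None,fx=3.7,fy=3.7,interpolation=cv2.INTER_CUBIC))
E
```

```text
time: 16.85
tool_pos: [0.6206, -0.1449, 0.0331]
tcp_rot: [-1.147, 1.296, -1.3]
wrist_force: [0.7, -0.2, 5.6]
width: 0.286
```

View pics/scene7.png

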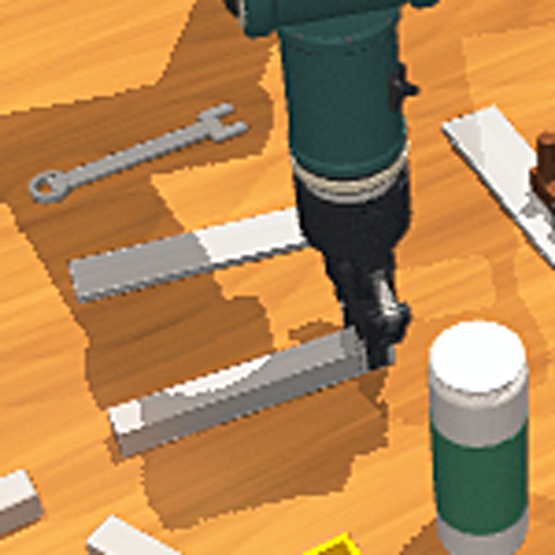

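The tube is gripped (24.4 mm opening). Now I'll tilt it by arcing about its foot with a light grip.

```bash
python3 -m jog '[[0,-1.3,12.7,0,10],[-0.4,-3.5,25.2,0,10],[-0.8,-6.6,37.6,0,10],[-1.3,-10.4,49.7,0,10],[-1.8,-15.1,61.5,0,10],[-2.5,-20.6,72.9,0,10],[-3.3,-27,84,0,10],[-4.2,-34,94.5,0,10],[-5.1,-41.8,104.6,0,10],[-6.2,-50.2,114.1,0,10]]' 20
python3 - <<'E'
from h import *
import cv2
c=cam("scene");a=np.array(c["pixels"])[:,:,::-1]
cv2.imwrite("pics/scene8.png",cv2.resize(a[130:300,180:350],None,fx=3.5,fy=3.5,interpolation=cv2.INTER_CUBIC))
E
```

```text
time: 18.15
tool_pos: [0.6131, -0.1954, 0.1464]
tcp_rot: [-1.149, 1.299, -1.299]
wrist_force: [0.4, 0.6, -3.5]
width: 0.285
```

View pics/scene8.png

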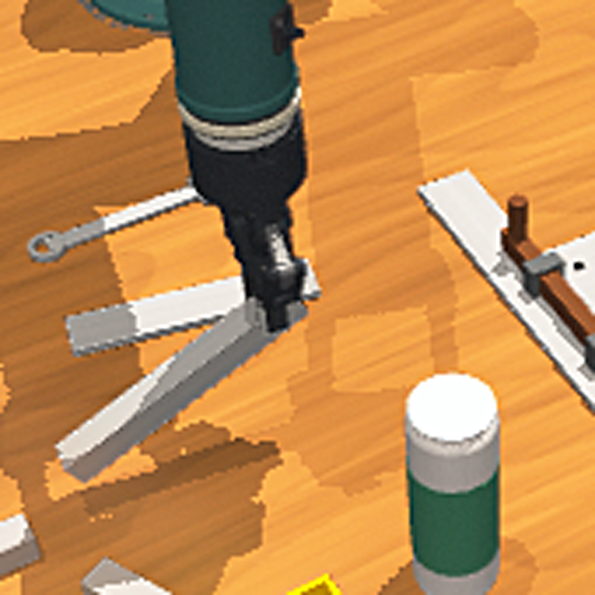

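```bash
cat >> h.py <<'E'
def vplane(c,p,P0,yaw):
    # intersect pixel ray with vertical plane through P0 containing direction yaw
    o,d=ray(c,p);n=np.array([-np.sin(yaw),np.cos(yaw),0]);return o+d*(n@(P0-o))/(n@d)
E
python3 - <<'E'
from h import *
np.set_printoptions(precision=4,suppress=True)
c=cam("scene");s=bot.read_state();P=s["tool_pos"]-[0,0,.0166];yaw=np.radians(83)
w=np.array([np.sin(yaw),-np.cos(yaw),0])*.0125   # face towards +x (camera)
z=lambda u,v:((u+.5)/3.5-.5+180,(v+.5)/3.5-.5+130)
for p in[(80,480),(58,455)]:
    q=vplane(c,z(*p),P+w,yaw);print(q,np.linalg.norm(q-P-w),np.degrees(np.arcsin((P[2]-q[2])/np.linalg.norm(q-P-w))))
E
```

```text
[ 0.6081 -0.3471  0.0343] 0.17879798936942315 32.74010727889262
[ 0.607  -0.3567  0.066 ] 0.17276205367175884 22.076316564985202
```

The light grip held back the pivot: the tube hangs at about 27°, with its foot at (75,468) in the enlargement, about 35 mm clear of the bench. A pull of only 3.5 N shows it is simply hanging. I'll raise it and bob it, so that its own inertia steepens it within the pads.

```bash
python3 -m jog '[[0,-15,55,0,10],[0,-40,100,0,10],[0,-10,60,0,10],[0,-40,100,0,10],[0,-10,60,0,10],[0,-40,100,0,10],[0,-10,60,0,10],[0,-40,100,0,10],[0,-40,100,0,10],[0,-40,100,0,10]]' 20
python3 - <<'E'
from h import *
import cv2
c=cam("scene");a=np.array(c["pixels"])[:,:,::-1]
cv2.imwrite("pics/scene9.png",cv2.resize(a[100:300,150:350],None,fx=2.9,fy=2.9,interpolation=cv2.INTER_CUBIC))
E
```

```text
time: 19.5
tool_pos: [0.6135, -0.2346, 0.2459]
tcp_rot: [-1.148, 1.299, -1.299]
wrist_force: [-0.4, -0.1, -4.3]
width: 0.284
```

View pics/scene9.png

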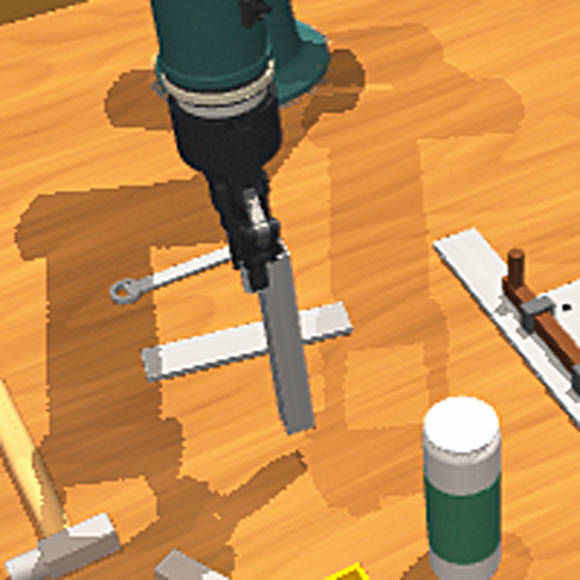

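```bash
python3 - <<'E'
from h import *
np.set_printoptions(precision=4,suppress=True)
c=cam("scene");s=bot.read_state();P=s["tool_pos"]-[0,0,.0166];yaw=np.radians(83)
w=np.array([np.sin(yaw),-np.cos(yaw),0])*.0125
z=lambda u,v:((u+.5)/2.9-.5+150,(v+.5)/2.9-.5+100)
print(P+w)
for p in[(289,433),(315,428),(263,292),(289,252)]:print(vplane(c,z(*p),P+w,yaw))
E
```

```text
[ 0.6256 -0.2357  0.2286]
[ 0.6264 -0.2286  0.0458]
[ 0.6293 -0.2056  0.0412]
[ 0.6261 -0.2316  0.2128]
[ 0.6291 -0.207   0.245 ]
```

```bash
python3 - <<'E'
from h import *
import cv2
c=cam("scene");a=np.array(c["pixels"])[:,:,::-1]
cv2.imwrite("pics/scene10.png",cv2.resize(a[160:255,205:275],None,fx=6.3,fy=6.3,interpolation=cv2.INTER_CUBIC))
c=cam("top");a=np.array(c["pixels"])[:,:,::-1]
cv2.imwrite("pics/top10.png",cv2.resize(a[130:280,310:460],None,fx=3.5,fy=3.5,interpolation=cv2.INTER_CUBIC))
s=bot.read_state();P=s["tool_pos"]
for q in(P,P-[0,0,.006],P-[0,0,.025]):
    for n in("scene","top"):print(n,proj(cam(n),q).round(1))
E
```

```text
scene [235.2 186.8]
top [427.9 170.1]
scene [235.5 188.8]
top [427.  170.7]
scene [236.6 195.1]
top [424.3 172.4]
```

View pics/scene10.png

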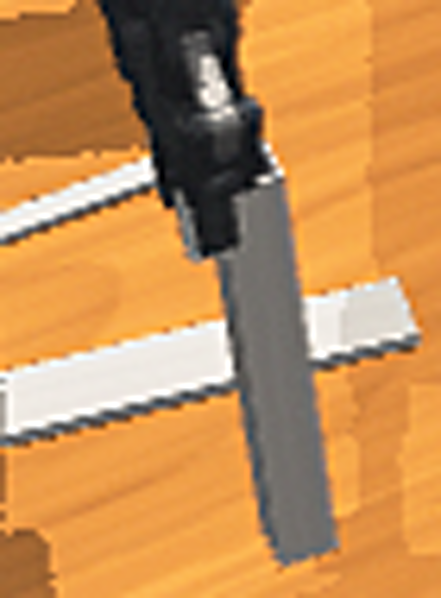

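View pics/top10.png

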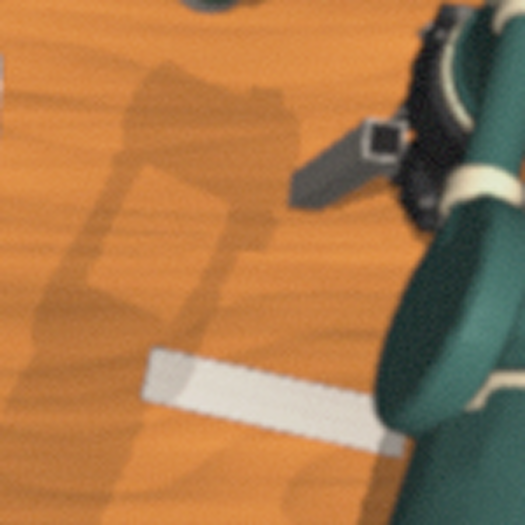

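```bash
python3 - <<'E'
from h import *
np.set_printoptions(precision=4,suppress=True)
S=cam("scene");T=cam("top")
zs=lambda u,v:((u+.5)/6.3-.5+205,(v+.5)/6.3-.5+160)
zt=lambda u,v:((u+.5)/3.5-.5+310,(v+.5)/3.5-.5+130)
print("tcp",bot.read_state()["tool_pos"])
print("corner +x+y top",two(S,zs(284,178),T,zt(366,118)))
print("corner +x +y, alt",two(S,zs(284,178),T,zt(364,120)))
print("corner -x +y",two(S,zs(265,148),T,zt(362,160)))
t=np.array([plane(T,zt(*p),.243) for p in[(366,118),(402,122),(404,162),(362,160)]]);print(t,t.mean(0))
print("bottom +x+y",two(S,zs(338,548),T,zt(292,172)),"bottom -x+y top view",plane(T,zt(290,207),.04))
E
```

```text
tcp [ 0.6131 -0.2343  0.2452]
corner +x+y top (array([ 0.6283, -0.2067,  0.2405]), np.float64(0.0005586588250859502))
corner +x +y, alt (array([ 0.6272, -0.206 ,  0.2394]), np.float64(3.840892875879149e-05))
corner -x +y (array([ 0.6038, -0.2041,  0.2358]), np.float64(0.00235560728445667))
[[ 0.6276 -0.2062  0.243 ]
 [ 0.6255 -0.228   0.243 ]
 [ 0.6011 -0.2286  0.243 ]
 [ 0.6019 -0.2032  0.243 ]] [ 0.614  -0.2165  0.243 ]
bottom +x+y (array([ 0.6295, -0.2056,  0.044 ]), np.float64(3.3521125257305504e-05)) bottom -x+y top view [ 0.6038 -0.2045  0.04  ]
```

After the bob the tube hangs vertical: top end centre at (0.614,−0.2165,0.241), foot at z 0.042. The pads hold only about a 6 mm edge of it. I'll tighten the grip and stand it upright on the tray at its place. From there I can regrip it squarely and lean it about the bolt.

```bash
python3 -m jog '[[0,0,0,0,10],[0,0,1,0,10],[0,0,4,0,10],[0,2,10,1,10],[1,7,17,2,10],[2,15,23,3,10],[3,27,27,4,10],[5,42,29,4.7,10],[7,60,30,4.7,10],[9,80,30,4.7,10]]' 70
python3 -m jog '[[2,22,0,0,10],[5,46,0,0,10],[8,71,0,0,10],[10,96,0,0,10],[13,121,0,0,10],[16,145,0,0,10],[18,166,0,0,10],[20,184,0,0,10],[21,196,0,0,10],[21,203,0,0,10]]' 70
python3 - <<'E'
from h import *
import cv2
print(bot.read_state()["tool_pos"])
c=cam("scene");a=np.array(c["pixels"])[:,:,::-1]
cv2.imwrite("pics/scene11.png",cv2.resize(a[90:260,280:430],None,fx=3.5,fy=3.5,interpolation=cv2.INTER_CUBIC))
c=cam("top");a=np.array(c["pixels"])[:,:,::-1]
cv2.imwrite("pics/top11.png",cv2.resize(a[100:250,220:370],None,fx=3.5,fy=3.5,interpolation=cv2.INTER_CUBIC))
E
```

```text
time: 21.05
tool_pos: [0.6223, -0.1532, 0.2757]
tcp_rot: [-1.19, 1.239, -1.238]
wrist_force: [-0.2, 0.2, -4.1]
width: 0.275
time: 22.3
tool_pos: [0.6432, 0.0488, 0.2758]
tcp_rot: [-1.19, 1.238, -1.239]
wrist_force: [0.3, 0.2, -3.5]
width: 0.269
[0.64324721 0.04883163 0.27576261]
```

View pics/scene11.png

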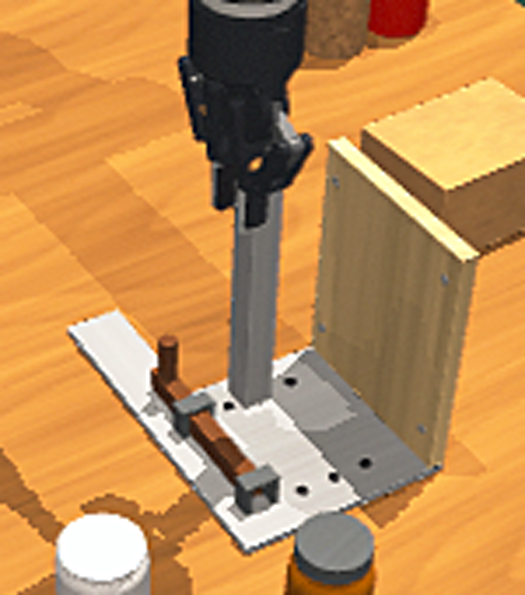

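View pics/top11.png

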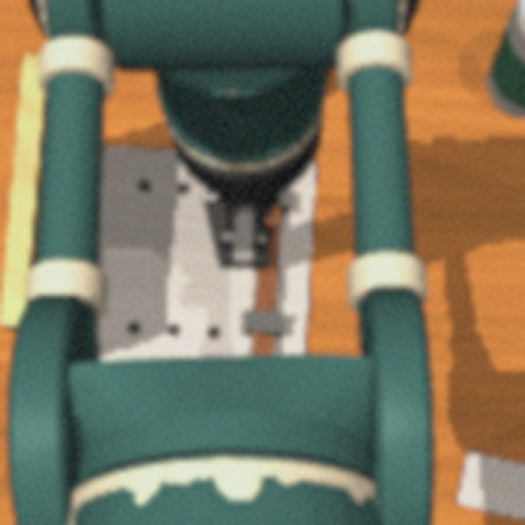

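```bash
python3 - <<'E'
from h import *
import cv2
c=cam("scene");a=np.array(c["pixels"])[:,:,::-1]
cv2.imwrite("pics/scene12.png",cv2.resize(a[135:215,325:385],None,fx=7.4,fy=7.4,interpolation=cv2.INTER_CUBIC))
E
```

```text
(no output)
```

View pics/scene12.png

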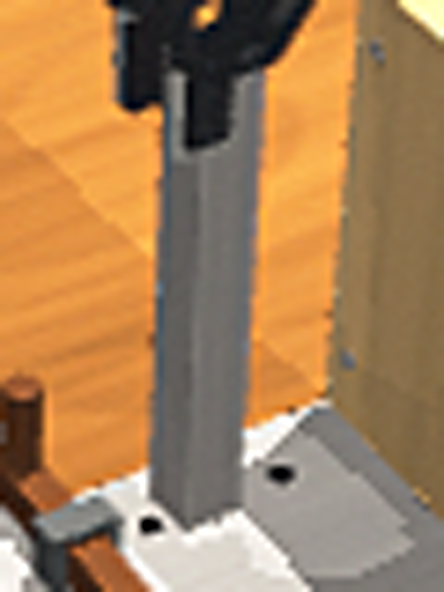

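```bash
python3 - <<'E'
from h import *
np.set_printoptions(precision=4,suppress=True)
S=cam("scene");z=lambda u,v:((u+.5)/7.4-.5+325,(v+.5)/7.4-.5+135)
P=bot.read_state()["tool_pos"];yaw=np.radians(87.5)
w=np.array([np.sin(yaw),-np.cos(yaw),0])*.0125
wf=np.array([.6486,.1853,.008]);X=np.array([.043,.999,0]);Y=np.array([-.999,.043,0])
print(P,[(P-wf)@v for v in(X,Y)])
for p in[(190,528),(243,508),(197,150),(262,75),(152,495)]:
    o=P-w if p[0]==152 else P+w
    q=vplane(S,z(*p),o,yaw);print(q,"wall",(q-wf)@X,(q-wf)@Y)
E
```

```text
[0.6432 0.0478 0.2758] [np.float64(-0.13764003938265662), np.float64(-0.0004998513106223111)]
[0.6561 0.0567 0.0749] wall -0.12818177964896565 -0.013004749447499322
[0.6571 0.0794 0.0743] wall -0.10541949800100289 -0.013018787875851394
[0.6558 0.0512 0.2474] wall -0.13367269590620343 -0.013001362975279504
[0.6569 0.0751 0.269 ] wall -0.10975962887660269 -0.013016111139956404
[0.6311 0.0572 0.0712] wall -0.1287198400075589 0.011993712080230503
```

The tube hangs nearly upright over the bay. Its foot is at wall x −128…−105, about 66 mm above the tray, and it tilts about 1.5°. I'll shift it 6 mm towards the board and lower it.

```bash
python3 -m jog '[[0,3,-5,0,10],[0.3,6,-15,0,10],[0.3,6,-27,0,10],[0.3,6,-38,0,10],[0.3,6,-48,0,10],[0.3,6,-55,0,10],[0.3,6,-60,0,10],[0.3,6,-62,0,10],[0.3,6,-64,0,10],[0.3,6,-65,0,10]]' 70
python3 - <<'E'
from h import *
import cv2
c=cam("scene");a=np.array(c["pixels"])[:,:,::-1]
cv2.imwrite("pics/scene13.png",cv2.resize(a[135:235,310:390],None,fx=6,fy=6,interpolation=cv2.INTER_CUBIC))
E
```

```text
time: 23.75
tool_pos: [0.6437, 0.0542, 0.2111]
tcp_rot: [-1.189, 1.238, -1.239]
wrist_force: [0.9, -0.5, -3.4]
width: 0.271
```

View pics/scene13.png

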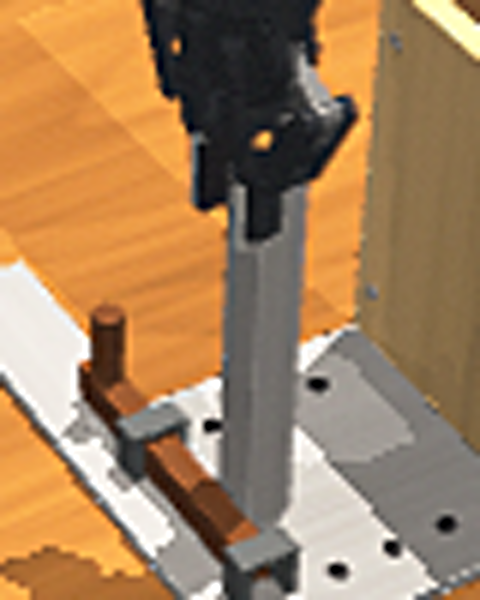

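```bash
python3 -m jog '[[0,0,-1,0,10],[0,0,-1.5,0,10],[0,0,-2,0,10],[0,0,-2.5,0,10],[0,0,-3,0,10],[0,0,-3.5,0,10],[0,0,-4,0,10],[0,0,-4,0,10],[0,0,-4,0,10],[0,0,-4,0,10]]' 70
python3 - <<'E'
from h import *
import cv2
for i in range(2): print(bot.read_state()["wrist_force"].round(2),bot.read_state()["torque"].round(3))
c=cam("scene");a=np.array(c["pixels"])[:,:,::-1]
cv2.imwrite("pics/scene14.png",cv2.resize(a[145:235,320:380],None,fx=6.6,fy=6.6,interpolation=cv2.INTER_CUBIC))
E
```

```text
time: 25.05
tool_pos: [0.6447, 0.0543, 0.2101]
tcp_rot: [-1.187, 1.236, -1.24]
wrist_force: [-2.1, 0.9, 9.3]
width: 0.268
[-2.14  0.89  9.32] [0.042 0.836 0.025]
[-2.14  0.89  9.32] [0.042 0.836 0.025]
```

View pics/scene14.png

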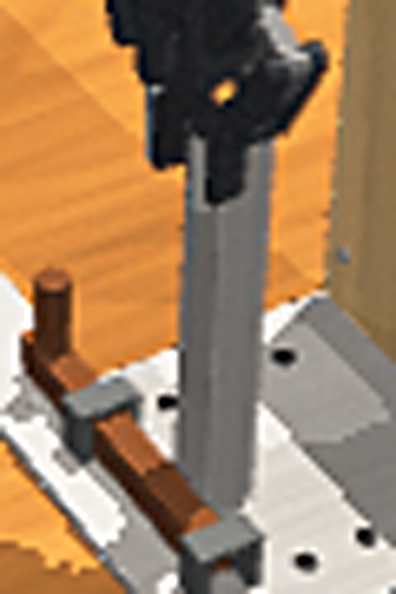

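```bash
python3 - <<'E'
from h import *
np.set_printoptions(precision=4,suppress=True)
S=cam("scene");z=lambda u,v:((u+.5)/6.6-.5+320,(v+.5)/6.6-.5+145)
P=bot.read_state()["tool_pos"];yaw=np.radians(87.5)
w=np.array([np.sin(yaw),-np.cos(yaw),0])*.0125
wf=np.array([.6486,.1853,.008]);X=np.array([.043,.999,0]);Y=np.array([-.999,.043,0])
print("tcp wall",(P-wf)@X,(P-wf)@Y,P[2])
for p in[(216,210),(207,470),(272,150),(250,460)]:
    q=vplane(S,z(*p),P+w,yaw);print(p,"wall",(q-wf)@X,q[2])
E
```

```text
tcp wall -0.13102818129657498 -0.00173800401853537 0.21009418719244302
(216, 210) wall -0.12772865267772993 0.17808853368837196
(207, 470) wall -0.12493840205912993 0.037414835642844646
(272, 150) wall -0.10353354955452823 0.19786014924058004
(250, 460) wall -0.10356816763382479 0.03286025138877391
```

The foot is on the tray: Fz went from −3.5 to +9 N and the tilt is about 1° or less. Now I'll ease the preload, open, shift 15 mm towards the board and look before gripping again.

```bash
python3 -m jog '[[0,0,1.5,0,10],[0,0,2.5,0,10],[0,0,2.5,0,30],[0,0,2.5,0,45],[0,0,2.5,0,50],[0,0,2.5,0,50],[0.2,5,1,0,50],[0.5,11,-1,0,50],[0.7,15.5,-2,0,50],[0.7,15.5,-2,0,50]]' 20
python3 - <<'E'
from h import *
import cv2
print(bot.read_state()["tool_pos"],bot.read_state()["wrist_force"].round(2))
c=cam("scene");a=np.array(c["pixels"])[:,:,::-1]
cv2.imwrite("pics/scene15.png",cv2.resize(a[135:235,320:400],None,fx=6,fy=6,interpolation=cv2.INTER_CUBIC))
E
```

```text
time: 26.4
tool_pos: [0.6441, 0.0703, 0.2046]
tcp_rot: [-1.19, 1.239, -1.238]
wrist_force: [0.9, -0.3, -0.2]
width: 0.588
[0.64408937 0.07026908 0.20458483] [ 0.87 -0.28 -0.17]
```

View pics/scene15.png

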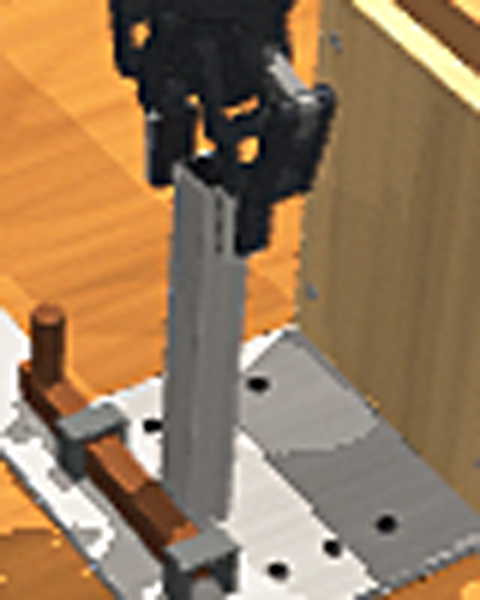

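The tube stands on its own between the open fingers: top end near (205,175), foot beside the bolt. I'll regrip it at the centre and slide its foot against the bolt.

```bash
python3 -m jog '[[0,0,0,0,30],[0,0,0,0,15],[0,0,0,0,10],[0,0,0,0,10],[0,0,0,0,10],[0,-2,0,0,10],[-0.1,-4,0,0,10],[-0.2,-5.5,0,0,10],[-0.3,-7,0,0,10],[-0.3,-7,0,0,10]]' 25
python3 - <<'E'
from h import *
import cv2
print(bot.read_state()["tool_pos"],bot.read_state()["wrist_force"].round(2))
c=cam("scene");a=np.array(c["pixels"])[:,:,::-1]
cv2.imwrite("pics/scene16.png",cv2.resize(a[135:235,320:400],None,fx=6,fy=6,interpolation=cv2.INTER_CUBIC))
E
```

```text
time: 27.7
tool_pos: [0.6441, 0.0627, 0.2051]
tcp_rot: [-1.189, 1.239, -1.239]
wrist_force: [0.2, 1.8, 2.8]
width: 0.29
[0.64414791 0.06267392 0.20510051] [0.23 1.85 2.82]
```

View pics/scene16.png

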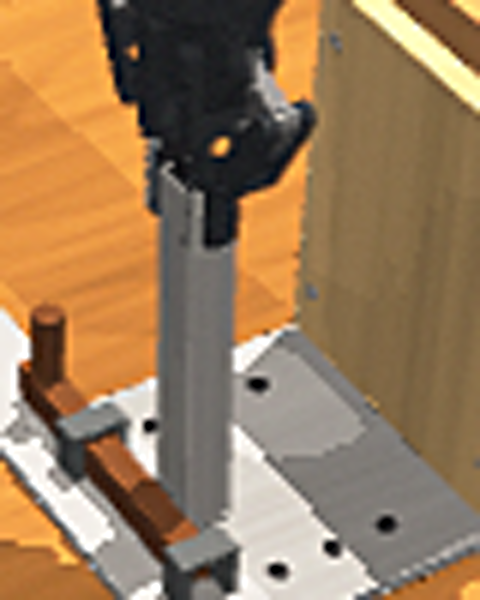

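```bash
python3 -m jog '[[0.2,4,0,0,10],[0.4,10,0,0,10],[0.7,17,0,0,10],[1,24,-0.3,0,10],[1.3,31,-0.6,0,10],[1.6,38,-1.2,0,10],[1.9,45,-2.2,0,10],[2.2,51,-3.2,0,10],[2.4,57,-4.5,0,10],[2.6,62,-5.8,0,10]]' 20
python3 - <<'E'
from h import *
import cv2
print(bot.read_state()["tool_pos"],bot.read_state()["wrist_force"].round(2))
c=cam("scene");a=np.array(c["pixels"])[:,:,::-1]
cv2.imwrite("pics/scene17.png",cv2.resize(a[125:235,310:420],None,fx=5,fy=5,interpolation=cv2.INTER_CUBIC))
E
```

```text
time: 29.0
tool_pos: [0.6468, 0.1259, 0.1997]
tcp_rot: [-1.189, 1.238, -1.238]
wrist_force: [0.4, -0.5, 6.5]
width: 0.287
[0.64681819 0.12590668 0.19973614] [ 0.36 -0.51  6.5 ]
```

View pics/scene17.png

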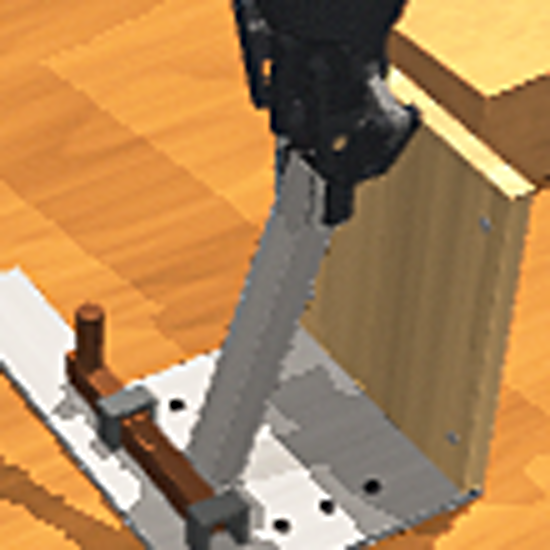

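The tube pivots nicely, now at about 70° with its foot at the bolt around (215,475). Continuing the lean.

```bash
python3 -m jog '[[0.2,5,-1.2,0,10],[0.4,10,-2.7,0,10],[0.6,15,-4.4,0,10],[0.8,20,-6.5,0,10],[1,24,-8,0,10],[1.2,28,-10,0,10],[1.3,31,-11.6,0,10],[1.4,33.5,-12.8,0,10],[1.5,35.5,-13.9,0,10],[1.5,36,-14.2,0,10]]' 20
python3 - <<'E'
from h import *
import cv2
print(bot.read_state()["tool_pos"],bot.read_state()["wrist_force"].round(2))
c=cam("scene");a=np.array(c["pixels"])[:,:,::-1]
cv2.imwrite("pics/scene18.png",cv2.resize(a[125:235,310:420],None,fx=5,fy=5,interpolation=cv2.INTER_CUBIC))
E
```

```text
time: 30.3
tool_pos: [0.6485, 0.1629, 0.1863]
tcp_rot: [-1.187, 1.239, -1.237]
wrist_force: [-0.5, 2.1, 8.2]
width: 0.286
[0.64852368 0.16290504 0.18633979] [-0.46  2.07  8.2 ]
```

View pics/scene18.png

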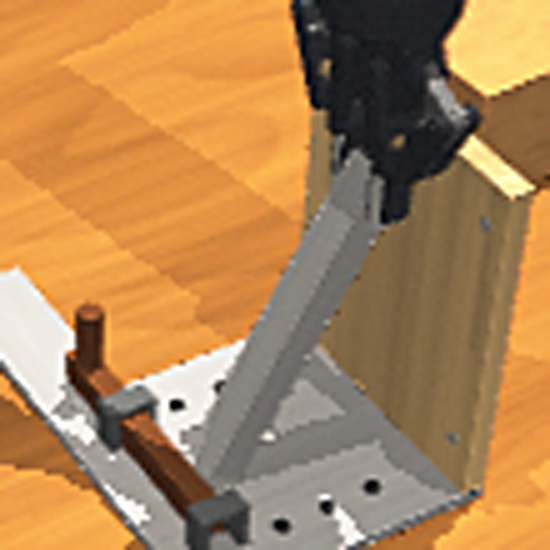

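```bash
python3 -m jog '[[0,1,-0.5,0,10],[0,2,-1,0,10],[0.1,3,-1.6,0,10],[0.1,4,-2.2,0,10],[0.1,4,-2.2,0,10],[0.1,4,-2.2,0,10],[0.1,4,-2.2,0,10],[0.1,4,-2.2,0,10],[0.1,4,-2.2,0,10],[0.1,4,-2.2,0,10]]' 20
python3 - <<'E'
from h import *
import cv2
np.set_printoptions(precision=4,suppress=True)
print(bot.read_state()["tool_pos"],bot.read_state()["wrist_force"].round(2))
c=cam("scene");a=np.array(c["pixels"])[:,:,::-1]
cv2.imwrite("pics/scene19.png",cv2.resize(a[145:230,335:400],None,fx=7,fy=7,interpolation=cv2.INTER_CUBIC))
wf=np.array([.6486,.1853,.008]);X=np.array([.043,.999,0]);Y=np.array([-.999,.043,0])
for y in(-.0125,.0125):
  for xz in[(-.109,0),(-.130,.0136),(-.130,.022),(0,.168),(-.021,.181)]:
    q=proj(c,wf+X*xz[0]+Y*y+[0,0,xz[1]]);print(y,xz,((q-[335,145]+.5)*7-.5).round(0))
E
```

```text
time: 31.6
tool_pos: [0.6487, 0.1668, 0.1844]
tcp_rot: [-1.186, 1.239, -1.237]
wrist_force: [-0.9, 1.8, 8.8]
width: 0.286
[0.6487 0.1668 0.1844] [-0.94  1.78  8.84]
-0.0125 (-0.109, 0) [143. 535.]
-0.0125 (-0.13, 0.0136) [100. 529.]
-0.0125 (-0.13, 0.022) [100. 514.]
-0.0125 (0, 0.168) [409. 117.]
-0.0125 (-0.021, 0.181) [366. 107.]
0.0125 (-0.109, 0) [110. 496.]
0.0125 (-0.13, 0.0136) [ 66. 490.]
0.0125 (-0.13, 0.022) [ 67. 475.]
0.0125 (0, 0.168) [370.  82.]
0.0125 (-0.021, 0.181) [328.  71.]
```

View pics/scene19.png

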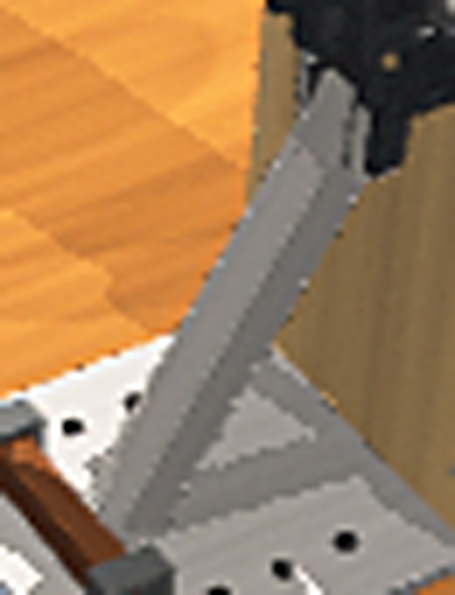

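The top is near the board, but the foot shows about 25 px (roughly 8 mm) short of the bolt. I'll grip firmer, unload the foot, drag it back to the bolt, then finish leaning.

```bash
python3 -m jog '[[0,0,0,0,10],[0,0,1,0,10],[0,0,2.2,0,10],[0,-1,2.4,0,10],[-0.1,-3,2.4,0,10],[-0.2,-5,2.4,0,10],[-0.3,-7,2.4,0,10],[-0.4,-9,2.4,0,10],[-0.4,-10,2.4,0,10],[-0.4,-10,2.4,0,10]]' 70
python3 - <<'E'
from h import *
import cv2
print(bot.read_state()["tool_pos"],bot.read_state()["wrist_force"].round(2))
c=cam("scene");a=np.array(c["pixels"])[:,:,::-1]
cv2.imwrite("pics/scene20.png",cv2.resize(a[145:230,335:400],None,fx=7,fy=7,interpolation=cv2.INTER_CUBIC))
E
```

```text
time: 32.9
tool_pos: [0.6476, 0.1562, 0.1855]
tcp_rot: [-1.187, 1.241, -1.237]
wrist_force: [-0.4, 6.9, 5.3]
width: 0.282
[0.64755187 0.15615937 0.18549095] [-0.39  6.95  5.29]
```

View pics/scene20.png

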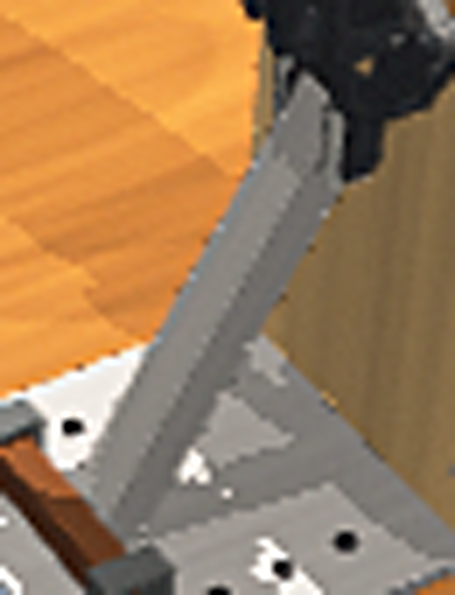

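```bash
python3 -m jog '[[0,-1,0.5,0,10],[0,-2,1,0,10],[-0.1,-3,1,0,10],[-0.1,-3.5,1,0,10],[-0.1,-4,1,0,10],[-0.1,-4,1,0,10],[-0.1,-4,1,0,10],[-0.1,-4,1,0,10],[-0.1,-4,1,0,10],[-0.1,-4,1,0,10]]' 70
python3 - <<'E'
from h import *
import cv2
print(bot.read_state()["tool_pos"],bot.read_state()["wrist_force"].round(2))
c=cam("scene");a=np.array(c["pixels"])[:,:,::-1]
cv2.imwrite("pics/scene21.png",cv2.resize(a[195:230,335:380],None,fx=13,fy=13,interpolation=cv2.INTER_CUBIC))
wf=np.array([.6486,.1853,.008]);X=np.array([.043,.999,0]);Y=np.array([-.999,.043,0])
for y in(-.0125,):
  for xz in[(-.109,0),(-.130,.0136)]:
    q=proj(c,wf+X*xz[0]+Y*y+[0,0,xz[1]]);print(y,xz,((q-[335,195]+.5)*13-.5).round(0))
for y in(.04,-.04):
    q=proj(c,wf-X*.130+Y*y+[0,0,.022]);print("bolt top edge",((q-[335,195]+.5)*13-.5).round(0))
E
```

```text
time: 34.2
tool_pos: [0.6475, 0.153, 0.187]
tcp_rot: [-1.186, 1.241, -1.236]
wrist_force: [-0.3, 9.1, 6.1]
width: 0.278
[0.64754874 0.1529797  0.18699686] [-0.34  9.06  6.06]
-0.0125 (-0.109, 0) [266. 343.]
-0.0125 (-0.13, 0.0136) [186. 333.]
bolt top edge [ 58. 155.]
bolt top edge [257. 386.]
```

View pics/scene21.png

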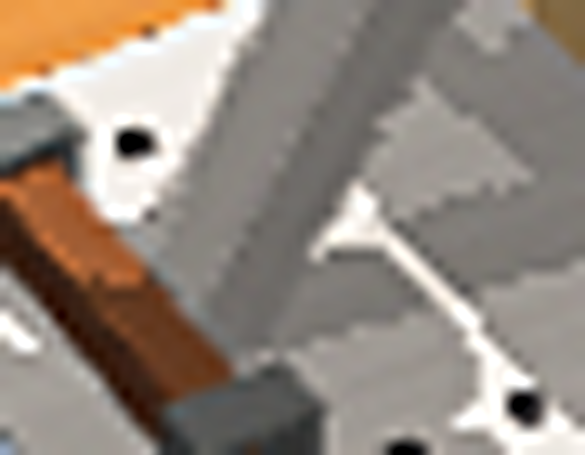

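The foot's lower corner shows at (265,345), where a foot touching the bolt would appear at (266,343), and Fy is 9 N against the bolt. Lightening the grip and leaning the last few degrees.

```bash
python3 -m jog '[[0,0,0,0,10],[0,1,-0.5,0,10],[0.1,2.5,-1.3,0,10],[0.2,4,-2.1,0,10],[0.2,5.5,-2.9,0,10],[0.3,7,-3.8,0,10],[0.3,8.5,-4.7,0,10],[0.4,10,-5.6,0,10],[0.4,11,-6.2,0,10],[0.4,11,-6.2,0,10]]' 20
python3 - <<'E'
from h import *
import cv2
print(bot.read_state()["tool_pos"],bot.read_state()["wrist_force"].round(2))
c=cam("scene");a=np.array(c["pixels"])[:,:,::-1]
cv2.imwrite("pics/scene22.png",cv2.resize(a[145:230,335:400],None,fx=7,fy=7,interpolation=cv2.INTER_CUBIC))
E
```

```text
time: 35.5
tool_pos: [0.6485, 0.1617, 0.1824]
tcp_rot: [-1.189, 1.238, -1.24]
wrist_force: [-1.6, 4.2, 13.3]
width: 0.282
[0.64847473 0.16173081 0.18238134] [-1.61  4.23 13.27]
```

View pics/scene22.png

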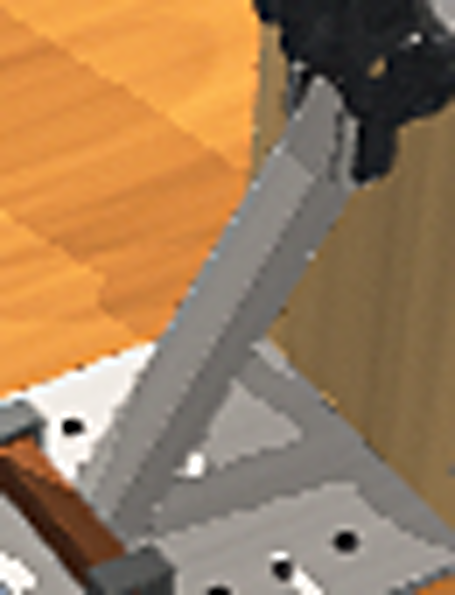

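```bash
python3 -m jog '[[0,1,-0.4,0,10],[0.1,2,-0.8,0,10],[0.1,3,-1.3,0,10],[0.2,4,-1.8,0,10],[0.2,5,-2.3,0,10],[0.2,6,-2.8,0,10],[0.3,7,-3.3,0,10],[0.3,7,-3.3,0,10],[0.3,7,-3.3,0,10],[0.3,7,-3.3,0,10]]' 20
python3 - <<'E'
from h import *
import cv2
print(bot.read_state()["tool_pos"],bot.read_state()["wrist_force"].round(2))
c=cam("scene");a=np.array(c["pixels"])[:,:,::-1]
cv2.imwrite("pics/scene23.png",cv2.resize(a[145:230,335:400],None,fx=7,fy=7,interpolation=cv2.INTER_CUBIC))
E
```

```text
time: 36.8
tool_pos: [0.6488, 0.167, 0.1795]
tcp_rot: [-1.191, 1.237, -1.242]
wrist_force: [-4.2, -1.5, 16.4]
width: 0.281
[0.6487507  0.16696404 0.17952012] [-4.23 -1.54 16.44]
```

View pics/scene23.png

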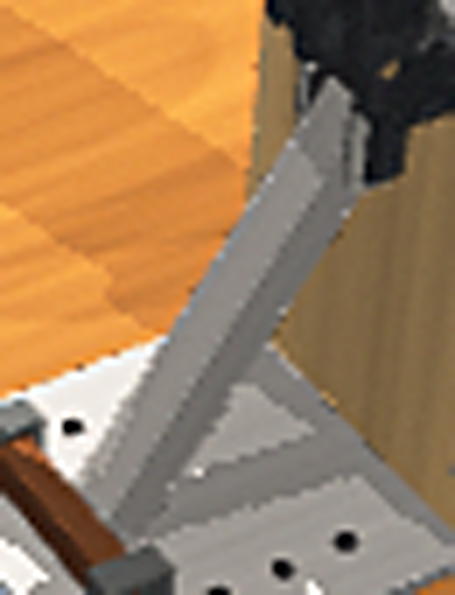

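Fy has turned negative, so the top is touching the board. The tube's edge at (322,175) and its foot at the bolt match the expected lean. I'll relieve the preload, open, and rise.

```bash
python3 -m jog '[[0,0,1,0,10],[0,0,2,0,10],[0,0,2.5,0,27],[0,0,2.5,0,32],[0,0,2.5,0,45],[0,0,2.5,0,55],[0,0,2.5,0,60],[0,0,4,0,60],[0,0,10,0,60],[0,0,22,0,60]]' 20
python3 - <<'E'
from h import *
import cv2
print(bot.read_state()["tool_pos"],bot.read_state()["wrist_force"].round(2))
c=cam("scene");a=np.array(c["pixels"])[:,:,::-1]
cv2.imwrite("pics/scene24.png",cv2.resize(a[135:235,330:410],None,fx=6,fy=6,interpolation=cv2.INTER_CUBIC))
E
```

```text
time: 38.1
tool_pos: [0.648, 0.1689, 0.1987]
tcp_rot: [-1.191, 1.239, -1.238]
wrist_force: [-0.5, -0.6, 0.4]
width: 0.7
[0.64799359 0.16885895 0.19869118] [-0.5  -0.61  0.35]
```

View pics/scene24.png

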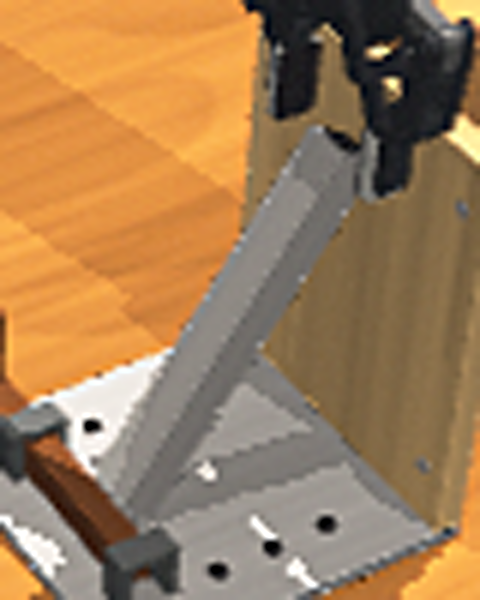

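It leans and stays. Rising clear and drawing back.

```bash
python3 -m jog '[[0,0,15,0,60],[0,0,40,0,60],[0,0,70,0,60],[0,0,110,0,60],[0,0,150,0,60],[0,-30,170,0,60],[-20,-80,170,0,60],[-40,-130,170,0,60],[-60,-180,170,0,60],[-80,-220,170,0,60]]' 20
python3 -m jog '[[-10,-40,0,0,60],[-20,-80,0,0,60],[-20,-100,0,0,60],[-20,-110,0,0,60],[-20,-110,0,0,60],[-20,-110,0,0,60],[-20,-110,0,0,60],[-20,-110,0,0,60],[-20,-110,0,0,60],[-20,-110,0,0,60]]' 20
python3 - <<'E'
from h import *
import cv2
print(bot.read_state()["tool_pos"],bot.read_state()["wrist_force"].round(2))
c=cam("scene");a=np.array(c["pixels"])[:,:,::-1]
cv2.imwrite("pics/scene25f.png",a)
cv2.imwrite("pics/scene25.png",cv2.resize(a[120:250,290:420],None,fx=4.5,fy=4.5,interpolation=cv2.INTER_CUBIC))
t=cam("top");a=np.array(t["pixels"])[:,:,::-1]
cv2.imwrite("pics/top25.png",a)
wf=np.array([.6486,.1853,.008]);X=np.array([.043,.999,0]);Y=np.array([-.999,.043,0])
for y in(-.0125,.0125):
  for xz in[(-.109,0),(-.130,.0136),(0,.168),(-.021,.181)]:
    q=proj(c,wf+X*xz[0]+Y*y+[0,0,xz[1]]);print(y,xz,((q-[290,120]+.5)*4.5-.5).round(0),proj(t,wf+X*xz[0]+Y*y+[0,0,xz[1]]).round(1))
E
```

```text
time: 39.4
tool_pos: [0.5675, -0.0531, 0.3698]
tcp_rot: [-1.189, 1.238, -1.24]
wrist_force: [-0.2, 0.3, -0.3]
width: 0.7
time: 40.65
tool_pos: [0.5483, -0.1612, 0.3685]
tcp_rot: [-1.19, 1.239, -1.239]
wrist_force: [0.7, -0.2, -0.3]
width: 0.702
[ 0.54831446 -0.1611755   0.36850703] [ 0.71 -0.19 -0.33]
-0.0125 (-0.109, 0) [294. 456.] [285.5 169.7]
-0.0125 (-0.13, 0.0136) [266. 452.] [293.2 169.1]
-0.0125 (0, 0.168) [465. 188.] [233.6 152.4]
-0.0125 (-0.021, 0.181) [438. 181.] [242.  151.5]
0.0125 (-0.109, 0) [273. 431.] [284.9 178.9]
0.0125 (-0.13, 0.0136) [245. 427.] [292.6 178.4]
0.0125 (0, 0.168) [440. 165.] [232.7 163.2]
0.0125 (-0.021, 0.181) [413. 158.] [241.2 162.5]
```

View pics/scene25.png

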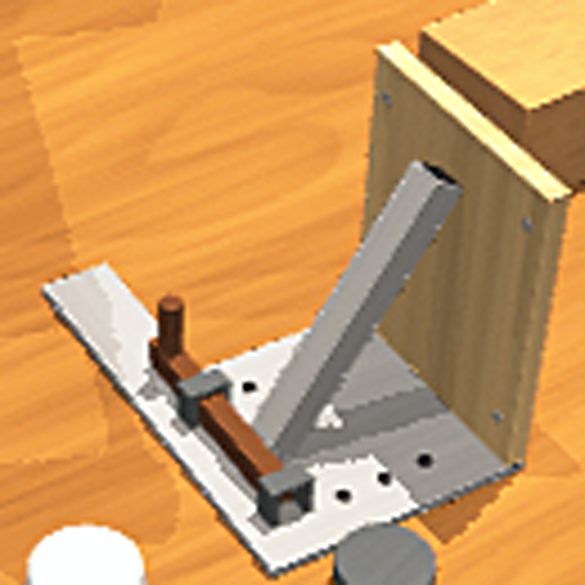

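View pics/top25.png

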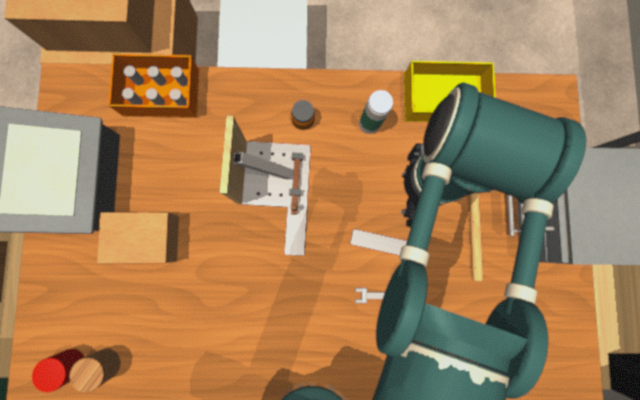

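View pics/scene25f.png

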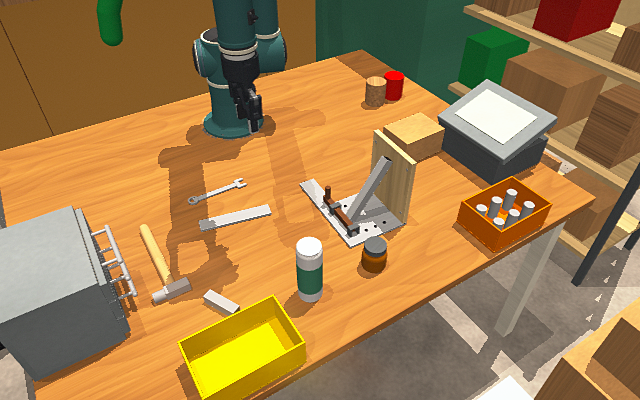

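```bash
python3 - <<'E'
from h import *
import cv2
S=cam("scene");T=cam("top")
print("knob top",plane(S,((171.5)/4.5-.5+290,301.5/4.5-.5+120),.07))
a=np.array(T["pixels"])[:,:,::-1];b=np.array(S["pixels"])[:,:,::-1]
A=cv2.resize(a[135:220,220:315],None,fx=6,fy=6,interpolation=cv2.INTER_CUBIC)
B=cv2.resize(b[195:235,325:375],None,fx=12,fy=12,interpolation=cv2.INTER_CUBIC)
cv2.imwrite("pics/t26.png",A);cv2.imwrite("pics/s26.png",B)
E
```

```text
knob top [0.55261153 0.0510376  0.07      ]
```

View pics/t26.png

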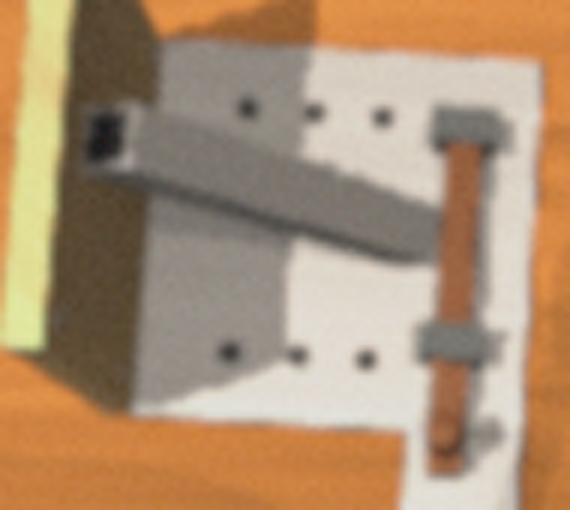

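View pics/s26.png

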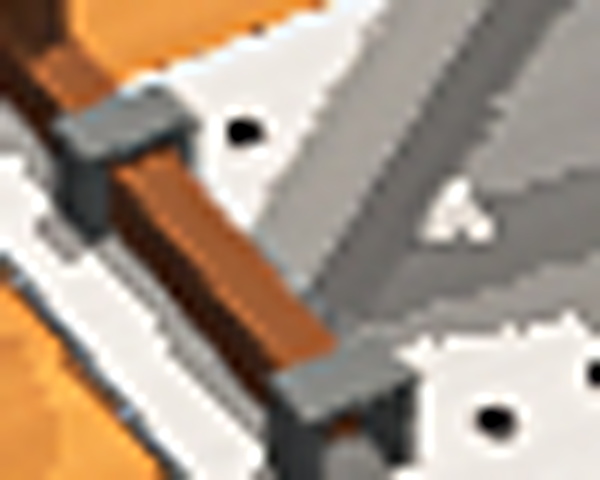

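The top view shows the tube's foot meeting the bolt at (440,235), midway between the brackets, with its top on the board. The knob is at (0.5526,0.0510), fully across. Handing in.

```bash
python3 - <<'E'
from workcell import bot
print(bot.finish_job())
E
```

```text
the job is handed in; nothing more can be done
None
```

I worked the bolt loose, ran it fully across, and leaned the tube between the brackets against the board. The job was handed in after about 41 s of the 51 s limit; no verdict was reported.

**Bolt:**
- I pulled it about 40 mm across. It had started about 5 mm short of home, so it reached about 45 mm from home.
- I pushed it fully home, where the push met a stop at 24 N.
- I ran it fully across: about 90 mm of travel, ending at a stop at 26 N.

**Last checks:**
- **Tube:** in both camera views its foot is against the bolt, about midway between the brackets, and its top is on the board. The corners match the expected 57° lean to within a few mm.
- **Bolt:** the knob measured (0.5526, 0.0510), which is the fully-across position.
- **Robot:** the gripper was clear and the wrist force about zero.
- **Other things on the bench:** the jar, can, strip, carton, offcut, hammer and wrench look unmoved by eye; I didn't measure them again.

**What went wrong on the way:**
- The tube would not pivot far enough in the light grip, so I bobbed the arm to steepen it. It swung past the angle I wanted to vertical and shifted in the pads, so I stood it on the tray and gripped it again.
- On the first lean the foot stopped about 8 mm short of the bolt. I dragged it back against the bolt and finished the lean.

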